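Clamp a pellet with the slip-clutch knob

TASK

Push the sample clamp's tray gently in by its blue tab until it is fully home, so that the orange pellet sits under the pressure foot. Then turn the black knob clockwise until its clutch has clicked at least twice, but no more than five times, let go and leave the pellet clamped. The pellet and the clamp are delicate: feel for the stop, never force the tray or wrench the knob, and leave the other things alone.

Things in the scene. Friction and masses are not known exactly. Their poses are not given: they have to be found in the camera images.
- clamp: Sample clamp bolted to the worktop: grey base plate 190 mm deep (x -105 to +85), 110 wide, 20 high; white column behind and white head over the base, top at 123 mm. Origin on the worktop under the screw axis; x points to the clamp's back, y to its left, z up. The two aluminium rails beside the tray are 36 mm high and reach to x = -102 mm.
- tray: Sample tray, a steel slide in the base moving 60 mm along the clamp's +x. Origin at worktop level under the pellet pocket; axes as the clamp's. Pulled out (start) the origin is 60 mm in front of the screw axis; fully home, against a hard stop, on it. It drags with about 2.5 N plus a little damping and stays where it is left. More than 30 N of push damages the stop.
- tab_face (a point): Middle of the front (-x) face of the blue upright tab at the tray's front end, 58 mm above the worktop: push here along the clamp's +x. The tab is 8 mm thick along x, 44 mm wide along y, z = 24 to 72 mm. This face is 149 mm in front of the screw axis pulled out, 89 mm when home.
- pellet: Orange pressed pellet, 32 mm across and 10 mm thick, loose in the tray's 4 mm deep, 34 mm wide pocket. Origin at the middle of its underside. Fragile: cracks above 35 N.
- foot: Steel pressure foot, 18 mm across, on a vertical rod under the head. Origin at the middle of its underside. It goes down 12 mm a turn of the screw; at the start it hangs 2 to 4 mm above the height of the pellet's top (different every time). The thread holds it when let go.
- knob: Round black ribbed knob with a red pointer line on top of the clamp: 35 mm across, z = 144 to 176 mm above the worktop, on the screw axis; it does not rise or sink. Clockwise from above lowers the foot. Breaks when gripped with over 40 N a finger (80 N in all). Below it is the steel collar of the bare screw (26 mm across, z = 130 to 140): turning that bypasses the clutch. Origin 128 mm up.
- knob_grip (a point): Point on the screw axis inside the knob, 164 mm above the worktop, 12 mm below the knob's top.
- clutch (a joint): How far the knob has slipped clockwise over the screw (rad). 0 at the start and near 0 while the knob carries the screw (0.05 N m); once the foot presses on the pellet with about 15 to 23 N the clutch slips, at about 0.09 N m, and clicks every 0.524 rad (12 notches a turn). Let go, it falls into the nearest notch; the foot keeps its pressure.
- red_jar: Bystander: small round sample jar with a red lid, 50 mm wide, 55 mm high. Origin at the middle of its underside. Leave it alone.
- white_jar: Bystander: round sample jar with a white lid, 65 mm wide, 72 mm high. Origin at the middle of its underside. Leave it alone.
- timer: Bystander: white square lab timer lying flat, 62x62x20 mm. Origin at the middle of its underside. Leave it alone.
- dish: Bystander: flat round culture dish with pink content, 94 mm wide, 16 mm high. Origin at the middle of its underside. Leave it alone.
- marker: Bystander: black marker pen lying down, 134 mm long, 14 mm thick. Origin at the middle of its underside. Leave it alone.
- bulb: Bystander: dark red rubber pipette bulb, 56 mm wide, 84 mm high. Origin at the middle of its underside. Leave it alone.

How it is judged:
By the outcome, as a careful person would: the job done as asked, in the order asked, and still so for the second after the job is handed in, with the robot touching nothing.
It also fails if it takes over 72 s, if anything falls off the work surface, if the arm or the gripper's body presses on something with over 40 N, if the wrist force passes 120 N, or if a joint passes its speed limit or range.

ROBOT

A 6-joint arm with a two-finger parallel gripper is mounted at the origin on a cart in front of the work surface, level with it; the furniture and walls round the work are solid. World frame = base frame: x ahead of the robot, y to its left, z up, the work surface at z = 0. Lengths are in m, angles in rad, forces in N, time in s.
With the tool pointing down it reaches from about 0.275 to 0.75 m from the base axis. Payload 10.2 kg.
Tool frame: the origin (TCP) lies midway between the tips of the shut fingers; the grasp point (between the pads) lies 19 mm behind it (env.hold_point_z is the distance from the TCP to the grasp point, in m); z points along the fingers, y is the line along which they close (so a half turn about z gives the same grasp; the last joint's range is limited). The gripper opens to 85 mm and grips with 20 to 120 N. Pads are 22 mm wide; open, the fingers measure 114 mm over their backs; the gripper's body (76 mm by 85 mm) begins 54 mm behind the grasp point. The pads swing forward as they close: fully open they stand 13 mm farther back than shut.
Start: joints at [1.059, 0.313, 1.498, -0, 1.331, -0.223], TCP at [0.15, 0.503, 0.231] pointing down, gripper open.
Joint ranges: [-2.94, 2.94], [-0.97, 2.17], [0.19, 2.56], [-1.23, 4.37], [0.02, 3.11], [-2.88, 2.88]. Speed limits (rad/s): [2.39, 2.39, 3.01, 3.14, 3.14, 3.14].

INTERFACE

Orientations are given as a unit quaternion [x, y, z, w].
In Python, from bench import env, kinematics, monitor, eyes, job gives the robot as it stands. The module is installed in compiled form; this text tells all that it offers. Calls block until the motion is done:
- env.reach(position, orientation): joint-space move of the TCP to a pose.
- env.movel(position, velocity=0.15, frame=None, guard=None): straight line of the TCP; frame=None keeps the orientation; velocity is the mean speed in m/s. With guard (N) it stops when the force on the tool has changed by that much, and returns True; else False.
- env.set_joints(angles): joint-space move.
- env.release() and env.close_gripper(effort=None): open the fingers fully, or close them until they stop; effort is the grip in N (None keeps the last).
- env.hold(seconds).
- kinematics.ik(position, orientation): joint angles nearest the present ones, or None.
- monitor.sense(): the state.
- eyes.grab_frame(name): name is "scene" or "side" or "wrist"; returns a dict with "frame" (480x640x3 uint8, red, green, blue), "mtx" (3x3 intrinsics, pixels), "view" (4x4, takes a point from world to camera coordinates). Camera axes: x right, y down, z forward; pixel columns grow to the right and rows downward; lengths in m; the calibration is good to about 2 mm. A picture is of the moment at which its call begins. There is no depth.
A pose or a line that the arm cannot do raises env.MotionError and nothing moves.
- job.hand_in(): hands the job in; it is judged then, once.
The state is a dict: "clock": time; "joints": joint angles; "qvel": joint speeds; "joint_efforts": joint torques, N m; "position": TCP position; "ee_rot": TCP orientation; "contact_force": force on the tool from outside, world axes, zero at the start; "ft_torque": the same for the moment, N m; "finger_gap": opening from 0.0 (shut) to 1.0 (fully open); "gripper_force": force on a finger pad.
Only numpy, scipy, OpenCV 4.12 (cv2) and the standard library are available. Lean on these libraries where they do the work, as an engineer would, in place of code of your own. Each camera call takes 0.05 s, during which the arm holds its last target. There are 200 camera calls.

## Working session

There is one attempt and no reset: what is moved stays moved. The work goes in short steps, each a Python script; the robot and the scene stay as the last script left them, time stands still between calls to the robot, and variables do not carry over. Pictures are saved under pics/ and viewed, at most 10 in all, crops included, and the job is handed in when it is done.

```bash
mkdir -p pics; python3 - <<'E'
from bench import env, kinematics, monitor, eyes, job
import cv2,numpy as np
for n in("scene","side"):
    f=eyes.grab_frame(n); cv2.imwrite(f"pics/{n}0.png",f["frame"][:,:,::-1]); np.savez(f"pics/{n}0.npz",m=f["mtx"],v=f["view"]); print(n,f["mtx"].round(1).tolist(),f["view"].round(3).tolist())
s=monitor.sense(); print(s["clock"],s["position"],s["ee_rot"],s["contact_force"],env.hold_point_z)
E
```

```text
scene [[599.0, 0.0, 329.5], [0.0, 599.0, 234.9], [0.0, 0.0, 1.0]] [[-0.841, -0.541, -0.016, 0.43], [-0.379, 0.609, -0.697, 0.242], [0.387, -0.58, -0.717, 1.361], [0.0, 0.0, 0.0, 1.0]]
side [[492.1, 0.0, 326.2], [0.0, 492.1, 238.5], [0.0, 0.0, 1.0]] [[0.877, -0.481, 0.005, -0.41], [-0.238, -0.443, -0.865, 0.231], [0.418, 0.757, -0.503, 1.028], [0.0, 0.0, 0.0, 1.0]]
0.1 [0.1493959  0.5030761  0.23079777] [ 1.43870181e-01  9.89596403e-01 -5.31347933e-04 -2.18391121e-04] [-0.3935226  -0.37934566  0.41041661] 0.0187
```

View pics/scene0.png

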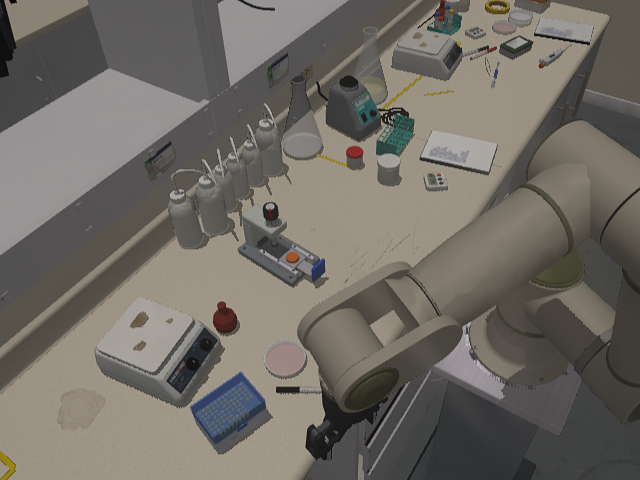

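View pics/side0.png

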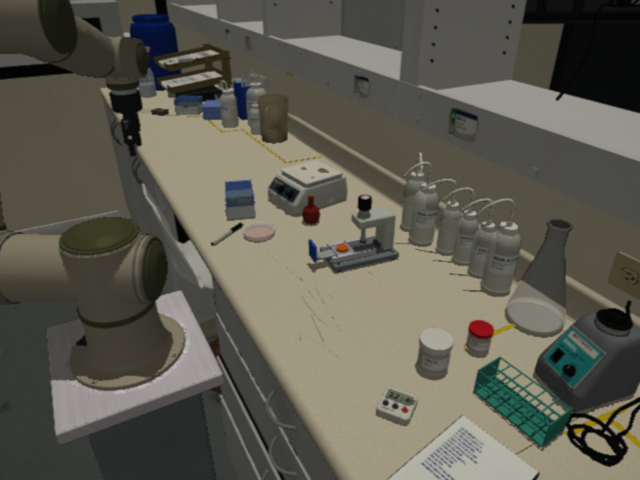

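The scene view shows the knob near (270,208), the tab near (318,269) and the pellet at (292,258). In the side view the knob is near (365,202), the tab near (313,250) and the pellet at (343,248). I'll enlarge both in one picture.

```bash
python3 - <<'E'
import cv2,numpy as np
a=cv2.imread("pics/scene0.png")[195:295,230:330]; b=cv2.imread("pics/side0.png")[185:285,300:400]
cv2.imwrite("pics/crop.png",np.hstack([cv2.resize(x,(400,400),interpolation=cv2.INTER_CUBIC) for x in(a,b)]))
E
```

```text
(no output)
```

View pics/crop.png

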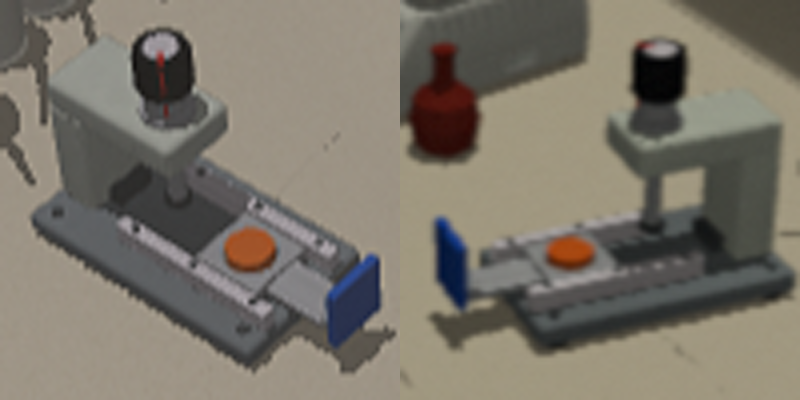

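```bash
cat >h.py <<'E'
import numpy as np,cv2
def tri(views):
    P=[m@v[:3] for m,v,_ in views]
    X=cv2.triangulatePoints(P[0],P[1],np.array(views[0][2],float).reshape(2,1),np.array(views[1][2],float).reshape(2,1))
    X=(X[:3]/X[3]).ravel()
    e=[]
    for p,(_,_,u) in zip(P,views):
        q=p@np.r_[X,1]; e.append(np.hypot(*(q[:2]/q[2]-u)))
    return X,e
E
python3 - <<'E'
from h import *
S=np.load("pics/scene0.npz");D=np.load("pics/side0.npz")
R={}
for n,a,b in[("knobtop",(270.5,206.75),(364.75,196.5)),("pellettop",(292.5,256.75),(342.5,247)),("tab",(318.5,270.25),(312.5,250.5))]:
    R[n],e=tri([(S["m"],S["v"],a),(D["m"],D["v"],b)]); print(n,R[n].round(4),np.round(e,2))
for n in("pellettop","tab"):
    d=(R["knobtop"]-R[n])[:2]; print(n,np.hypot(*d),np.degrees(np.arctan2(d[1],d[0])))
E
```

```text
knobtop [0.6225 0.0818 0.1776] [0.35 0.49]
pellettop [0.5639 0.0882 0.0401] [0.26 0.37]
tab [0.4792 0.0975 0.0491] [0.16 0.22]
pellettop 0.058981655421027256 -6.2952439821107
tab 0.14414281850218996 -6.254358261324387
```

Measured: the screw axis is at (0.6225, 0.0818) with yaw about -6.27°. The pellet (59 mm away, z 40) and tab (144 mm away) match the text. Next is a closer look with the wrist camera on the way.

```bash
cat >>h.py <<'E'
from bench import env, kinematics, monitor, eyes, job
from scipy.spatial.transform import Rotation as R
def q(yaw): # tool down, tool x toward the robot at yaw (rad) of clamp
    x=np.array([-np.cos(yaw),-np.sin(yaw),0]);z=np.array([0,0,-1.])
    return R.from_matrix(np.c_[x,np.cross(z,x),z]).as_quat()
def st():
    s=monitor.sense(); print("t%.1f"%s["clock"],"p",s["position"].round(4),"F",s["contact_force"].round(2),"T",s["ft_torque"].round(3),"gap %.3f"%s["finger_gap"],"gf",np.round(s["gripper_force"],1),"j",np.round(s["joints"],3)); return s
def pic(n):
    f=eyes.grab_frame("wrist"); cv2.imwrite(f"pics/{n}.png",f["frame"][:,:,::-1]); np.savez(f"pics/{n}.npz",m=f["mtx"],v=f["view"])
E
python3 - <<'E'
from h import *
env.reach([0.45,0.10,0.33],q(np.radians(-6.27))); st(); pic("w1")
env.movel([0.53,0.09,0.33],velocity=0.2); st(); pic("w2")
a=cv2.imread("pics/w1.png");b=cv2.imread("pics/w2.png")
cv2.imwrite("pics/w12.png",np.hstack([cv2.resize(x,(400,300)) for x in(a,b)]))
E
```

```text
t2.0 p [0.4498 0.1006 0.3298] F [ 0.25  0.78 -0.13] T [ 0.029  0.002 -0.019] gap 1.001 gf 0.0 j [-0.035  0.114  1.49   0.     1.538 -1.497]
t2.6 p [0.5295 0.0904 0.3297] F [-0.73  0.51  0.58] T [ 0.065 -0.084 -0.029] gap 0.995 gf 0.0 j [-0.049  0.293  1.271  0.     1.578 -1.511]
```

View pics/w12.png

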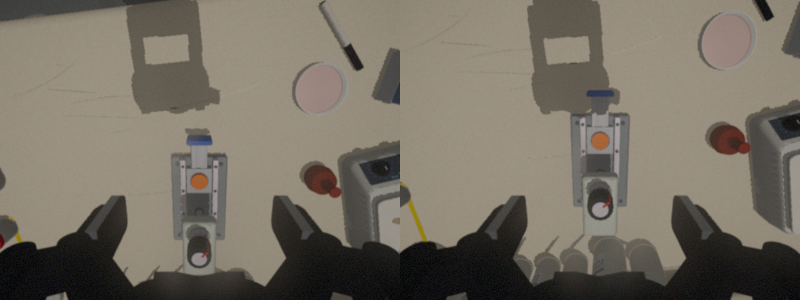

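Wrist views: the knob top is near full-resolution (320,416) in w1 and (320,336) in w2. The pellet is near (320,290) and (320,225), and the tab near (319,226) and (319,150). I'll enlarge both.

```bash
python3 - <<'E'
import cv2,numpy as np
a=cv2.imread("pics/w1.png")[200:450,255:385]; b=cv2.imread("pics/w2.png")[130:380,255:385]
cv2.imwrite("pics/crop2.png",np.hstack([cv2.resize(x,None,fx=2.4,fy=2.4,interpolation=cv2.INTER_CUBIC) for x in(a,b)]))
E
```

```text
(no output)
```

View pics/crop2.png

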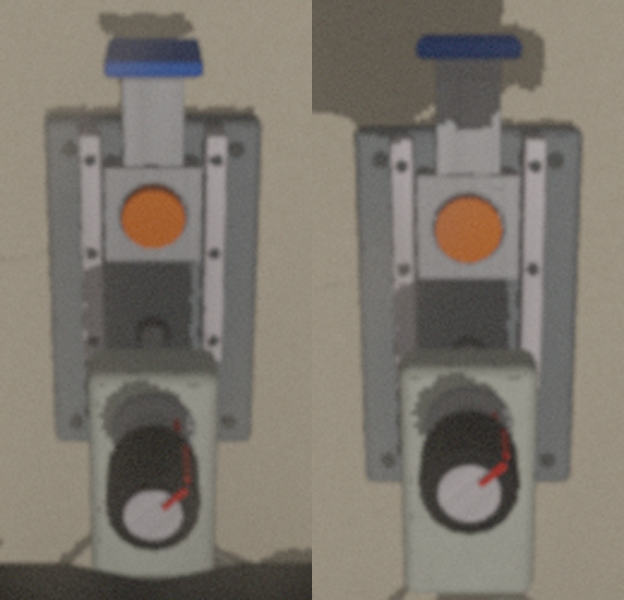

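```bash
python3 - <<'E'
from h import *
S=np.load("pics/w1.npz");D=np.load("pics/w2.npz"); k=None
for n,a,b in[("knobtop",(318.3,414.6),(320.4,335.8)),("pellettop",(318.75,290.4),(320.4,225.4)),("tabtop",(319,228.5),(320.4,149))]:
    X,e=tri([(S["m"],S["v"],a),(D["m"],D["v"],b)]); print(n,X.round(4),np.round(e,2))
    for V,u in((S,a),(D,b)): # ray at known height
        h={"knobtop":.176,"pellettop":.04,"tabtop":.072}[n]
        r=V["v"][:3,:3].T@np.linalg.inv(V["m"])@np.r_[u,1]; c=-V["v"][:3,:3].T@V["v"][:3,3]
        print("  at z",h,(c+r*(h-c[2])/r[2]).round(4))
print(c)
E
```

```text
knobtop [0.6253 0.0813 0.1767] [0.12 0.13]
  at z 0.176 [0.6258 0.0811 0.176 ]
  at z 0.176 [0.6257 0.0814 0.176 ]
pellettop [0.5652 0.0882 0.0375] [0.12 0.13]
  at z 0.04 [0.5641 0.0882 0.04  ]
  at z 0.04 [0.5646 0.0884 0.04  ]
tabtop [0.4788 0.0976 0.0773] [0.1  0.11]
  at z 0.072 [0.4802 0.0975 0.072 ]
  at z 0.072 [0.4791 0.0974 0.072 ]
[0.45474156 0.09860151 0.47343687]
```

```bash
cat >>h.py <<'E'
YAW=np.radians(-6.35); A=np.array([.6245,.0813]); U=np.array([np.cos(YAW),np.sin(YAW)])
def at(x,z): return [*(A+x*U),z]
E
python3 - <<'E'
from h import *
env.close_gripper(20)
env.reach(at(-.19,.15),q(YAW)); env.movel(at(-.19,.049),velocity=.1); st()
print(env.movel(at(-.112,.049),velocity=.03,guard=9)); st(); pic("w3")
E
```

```text
t5.4 p [0.436  0.1023 0.0495] F [ 0.82 -0.32  0.56] T [ 0.    -0.04   0.058] gap -0.004 gf 0.0 j [-0.032  0.398  1.93   0.     0.813 -1.492]
False
t8.1 p [0.5131 0.0937 0.0489] F [-1.78  2.05 -0.4 ] T [0.268 0.33  0.042] gap 0.001 gf 1.1 j [-0.044  0.526  1.712  0.     0.904 -1.504]
```

```bash
python3 - <<'E'
from h import *
print(env.movel(at(-.086,.049),velocity=.008,guard=6)); s=st(); print((s["position"][:2]-A)@U)
f=eyes.grab_frame("scene"); cv2.imwrite("pics/s1.png",cv2.resize(f["frame"][190:300,220:350,::-1],None,fx=4,fy=4,interpolation=cv2.INTER_CUBIC))
E
```

```text
True
t9.9 p [0.5255 0.0923 0.0486] F [-0.3   0.02  0.68] T [ 0.041 -0.059 -0.019] gap -0.001 gf 0.0 j [-0.046  0.549  1.673  0.     0.922 -1.506]
-0.09958575074787028
```

View pics/s1.png

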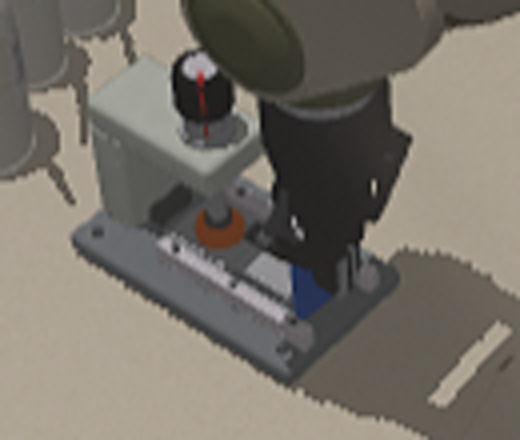

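The tool stopped at x = -99.6 mm, where -100 mm was predicted, and the pellet sits under the foot. I'll press once more to confirm the stop, then back off and go over the knob.

```bash
python3 - <<'E'
from h import *
print(env.movel(at(-.088,.049),velocity=.006,guard=9)); s=st(); print((s["position"][:2]-A)@U)
env.movel(at(-.15,.049),velocity=.08); env.movel(at(-.15,.26),velocity=.2)
env.release(); st()
# find joints for knob with j6 near the low end
for d in np.radians(range(-180,181,15)):
    j=kinematics.ik([*A,.145],q(YAW+d)); print(round(np.degrees(d)),None if j is None else np.round(j,3))
E
```

```text
True
t10.7 p [0.5255 0.0926 0.0477] F [ 0.7  -0.89 -0.14] T [-0.044 -0.053 -0.055] gap -0.002 gf 0.0 j [-4.600e-02  5.530e-01  1.669e+00  1.000e-03  9.290e-01 -1.506e+00]
-0.09966083003620281
t13.5 p [0.4754 0.0979 0.26  ] F [-0.1  -0.94  0.25] T [-0.005 -0.032 -0.014] gap 1.001 gf 0.0 j [-3.900e-02  2.090e-01  1.556e+00  1.000e-03  1.385e+00 -1.500e+00]
-180 [-0.056  0.614  1.27  -0.     1.257  1.625]
-165 [-0.056  0.614  1.27  -0.     1.257  1.364]
-150 [-0.056  0.614  1.27  -0.     1.257  1.102]
-135 [-0.056  0.614  1.27  -0.     1.257  0.84 ]
-120 [-0.056  0.614  1.27  -0.     1.257  0.578]
-105 [-0.056  0.614  1.27  -0.     1.257  0.316]
-90 [-0.056  0.614  1.27  -0.     1.257  0.055]
-75 [-0.056  0.614  1.27  -0.     1.257 -0.207]
-60 [-0.056  0.614  1.27  -0.     1.257 -0.469]
-45 [-0.056  0.614  1.27  -0.     1.257 -0.731]
-30 [-0.056  0.614  1.27  -0.     1.257 -0.993]
-15 [-0.056  0.614  1.27  -0.     1.257 -1.254]
0 [-0.056  0.614  1.27  -0.     1.257 -1.516]
15 [-0.056  0.614  1.27  -0.     1.257 -1.778]
30 [-0.056  0.614  1.27  -0.     1.257 -2.04 ]
45 [-0.056  0.614  1.27  -0.     1.257 -2.302]
60 [-0.056  0.614  1.27  -0.     1.257 -2.563]
75 [-0.056  0.614  1.27  -0.     1.257 -2.825]
90 None
105 None
120 [-0.056  0.614  1.27  -0.     1.257  2.673]
135 [-0.056  0.614  1.27  -0.     1.257  2.411]
150 [-0.056  0.614  1.27  -0.     1.257  2.149]
165 [-0.056  0.614  1.27  -0.     1.257  1.887]
180 [-0.056  0.614  1.27  -0.     1.257  1.625]
```

The stop is at the same place both times, so the tray is home. Now the knob: start with joint 6 near its low end (clockwise is +j6).

```bash
python3 - <<'E'
from h import *
o=q(YAW+np.radians(71))
env.reach([*A,.25],o); env.movel([*A,.145],velocity=.12); st()
env.close_gripper(25); env.hold(.2); s=st(); print("tool y",R.from_quat(s["ee_rot"]).as_matrix()[:,1].round(3))
pic("w4"); f=eyes.grab_frame("side"); g=f["frame"][140:280,290:430,::-1]
w=cv2.imread("pics/w4.png"); cv2.imwrite("pics/k1.png",np.hstack([cv2.resize(g,(390,390)),cv2.resize(w[200:480,180:460],(390,390))]))
E
```

```text
t15.7 p [0.6249 0.0813 0.1459] F [ 0.43 -0.27  1.03] T [-0.017  0.016 -0.035] gap 1.000 gf 0.0 j [-0.056  0.613  1.269  0.     1.257 -2.755]
t16.4 p [0.625  0.0811 0.1455] F [ 3.76 -1.3   2.48] T [-0.265 -0.545  0.047] gap 0.399 gf 25.9 j [-0.056  0.614  1.27  -0.     1.257 -2.755]
tool y [-0.904  0.428 -0.002]
```

View pics/k1.png

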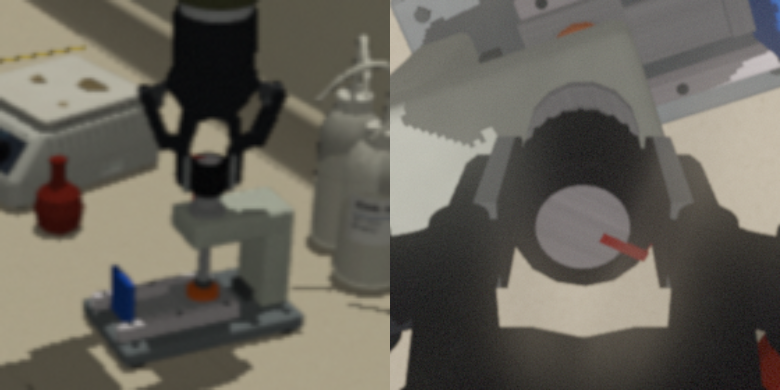

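Good grasp: gap 34 mm, and only 4 N of side load. The tray is home and the foot is still above the pellet. Now I turn in small steps, watching the moment.

```bash
cat >>h.py <<'E'
def turn(total,step=.1):
    j=np.array(monitor.sense()["joints"]); j0=j.copy(); a0=j[5]; e=a0
    while e<a0+total-1e-6:
        e+=step; j=j0.copy(); j[5]=e; env.set_joints(j); s=monitor.sense(); F=s["contact_force"]
        print("%.2f q%.2f Tz%.3f e6 %.3f F %s gf%.0f"%(s["clock"],s["joints"][5],s["ft_torque"][2],s["joint_efforts"][5],F.round(1),np.max(s["gripper_force"])))
        if np.linalg.norm(F)>20 or abs(s["ft_torque"][2])>.25: print("STOP");break
E
python3 - <<'E'
from h import *
turn(1.6)
E
```

```text
16.72 q-2.66 Tz-0.005 e6 0.385 F [ 3.1 -1.5  2.7] gf26
16.97 q-2.56 Tz-0.025 e6 0.366 F [ 3.2 -0.7  3.5] gf26
17.22 q-2.46 Tz-0.017 e6 0.358 F [ 2.4 -1.4  2.4] gf26
17.47 q-2.36 Tz0.023 e6 0.355 F [ 2.9 -0.7  2.9] gf26
17.72 q-2.26 Tz0.076 e6 0.353 F [2.2 1.  3.6] gf26
17.97 q-2.16 Tz0.054 e6 0.353 F [ 2.6 -0.1  3.7] gf26
18.22 q-2.06 Tz0.012 e6 0.353 F [2.6 0.9 3.5] gf26
18.47 q-1.96 Tz0.009 e6 0.353 F [2.4 0.4 3.3] gf26
18.72 q-1.86 Tz0.021 e6 0.353 F [2.7 0.3 2.7] gf26
18.97 q-1.76 Tz0.013 e6 0.353 F [1.7 1.6 3.6] gf26
19.22 q-1.66 Tz0.032 e6 0.353 F [1.8 2.7 3.4] gf26
19.47 q-1.56 Tz-0.009 e6 0.354 F [1.9 2.7 4.6] gf26
19.72 q-1.46 Tz0.055 e6 0.354 F [2.3 2.3 2.3] gf26
19.97 q-1.36 Tz-0.039 e6 0.360 F [1.3 2.8 3.8] gf26
20.22 q-1.26 Tz0.029 e6 0.368 F [2.1 3.4 3.6] gf26
20.47 q-1.16 Tz-0.022 e6 0.344 F [2.9 3.8 3.7] gf26
```

Joint 6 effort is the clean signal: flat at 0.353 while carrying, rising at q = -1.36 (foot on the pellet), first drop near -1.2. I continue in finer steps to see the click period.

```bash
python3 - <<'E'
from h import *
turn(.8,.05)
E
```

```text
20.72 q-1.12 Tz-0.006 e6 0.135 F [1.  2.6 3.1] gf26
20.97 q-1.06 Tz0.003 e6 0.155 F [2.2 3.5 4. ] gf26
21.22 q-1.01 Tz0.007 e6 0.147 F [1.9 3.3 4.1] gf26
21.47 q-0.96 Tz-0.038 e6 0.135 F [2.2 3.8 3.5] gf26
21.72 q-0.91 Tz0.016 e6 0.152 F [3.3 3.8 3.4] gf26
21.97 q-0.86 Tz-0.018 e6 0.150 F [3.4 3.3 2.8] gf26
22.22 q-0.81 Tz0.007 e6 0.154 F [3.2 4.2 3.4] gf26
22.47 q-0.76 Tz0.017 e6 0.162 F [3.4 4.2 2.9] gf26
22.72 q-0.71 Tz0.017 e6 0.172 F [3.9 4.4 2.6] gf26
22.97 q-0.66 Tz0.079 e6 0.152 F [2.8 3.4 2.7] gf26
23.22 q-0.61 Tz0.033 e6 0.135 F [3.2 4.3 2.8] gf26
23.47 q-0.56 Tz0.050 e6 0.119 F [2.4 4.6 1.8] gf26
23.72 q-0.51 Tz-0.031 e6 0.104 F [3.2 4.6 2.5] gf26
23.97 q-0.46 Tz0.029 e6 0.085 F [3.2 4.7 2.3] gf26
24.22 q-0.41 Tz0.017 e6 0.088 F [3.4 3.8 3.6] gf26
24.47 q-0.36 Tz-0.025 e6 0.117 F [3.1 4.1 2.7] gf26
```

Foot contact came at q = -1.36 at the earliest, and effort peaks lie near -1.26 and -0.71, so the slip began between those. Ending at q ≈ 0.9 gives 1.6 to 2.3 rad, which is 3 or 4 clicks in either case.

```bash
python3 - <<'E'
from h import *
turn(1.25,.05)
E
```

```text
24.72 q-0.32 Tz-0.013 e6 0.175 F [3.3 3.8 2.9] gf26
24.97 q-0.27 Tz0.060 e6 0.204 F [2.3 3.8 3.1] gf26
25.22 q-0.22 Tz0.049 e6 0.211 F [3.8 2.3 2.3] gf26
25.47 q-0.17 Tz0.056 e6 0.205 F [3.1 3.4 2.4] gf26
25.72 q-0.12 Tz-0.001 e6 0.189 F [3.3 3.5 2.3] gf26
25.97 q-0.07 Tz-0.013 e6 0.173 F [3.6 3.8 2.3] gf26
26.22 q-0.02 Tz0.023 e6 0.158 F [2.9 3.7 2.7] gf26
26.47 q0.03 Tz0.007 e6 0.145 F [4.1 4.  3.2] gf26
26.72 q0.08 Tz-0.029 e6 0.136 F [3.2 2.9 2.3] gf26
26.97 q0.13 Tz0.010 e6 0.098 F [4.2 3.1 3.4] gf26
27.22 q0.18 Tz0.005 e6 0.129 F [3.7 3.3 2.1] gf26
27.47 q0.23 Tz0.046 e6 0.153 F [4.6 2.4 2.9] gf26
27.72 q0.28 Tz0.030 e6 0.160 F [5.1 2.6 3.3] gf26
27.97 q0.33 Tz0.021 e6 0.163 F [3.7 2.3 2.1] gf26
28.22 q0.38 Tz0.021 e6 0.199 F [4.4 2.5 3. ] gf26
28.47 q0.43 Tz0.041 e6 0.148 F [4.3 1.7 2.7] gf26
28.72 q0.48 Tz-0.030 e6 0.130 F [4.1 2.4 2.9] gf26
28.97 q0.53 Tz-0.075 e6 0.111 F [4.2 2.5 2.6] gf26
29.22 q0.58 Tz-0.028 e6 0.093 F [4.8 2.3 3.3] gf26
29.47 q0.63 Tz-0.039 e6 0.088 F [5.4 2.2 1.9] gf26
29.72 q0.68 Tz-0.017 e6 0.116 F [4.7 2.2 2.1] gf26
29.97 q0.73 Tz0.034 e6 0.145 F [5.4 3.  2.4] gf26
30.22 q0.78 Tz0.013 e6 0.157 F [5.5 2.7 2.1] gf26
30.47 q0.83 Tz0.086 e6 0.162 F [4.7 1.5 2.2] gf26
30.72 q0.88 Tz0.060 e6 0.153 F [5.4 2.4 2.9] gf26
```

Ripple minima at -0.43, 0.11 and 0.63 match the 0.524 rad notch period, so there have been at least 3 and at most 4 clicks. Let go, retreat and check.

```bash
python3 - <<'E'
from h import *
env.release(); env.hold(.3); st(); p=monitor.sense()["position"]
env.movel([p[0],p[1],.27],velocity=.12); env.reach([.45,.10,.33],q(YAW)); env.hold(.5); st(); pic("w5")
f=eyes.grab_frame("side"); g=f["frame"][165:285,290:410,::-1]
w=cv2.imread("pics/w5.png"); cv2.imwrite("pics/k2.png",np.hstack([cv2.resize(g,(400,400),interpolation=cv2.INTER_CUBIC),cv2.resize(w[200:440,200:440],(400,400))]))
E
```

```text
t31.6 p [0.6251 0.0813 0.1455] F [0.59 0.14 0.49] T [0.014 0.04  0.041] gap 0.997 gf 0.0 j [-0.056  0.614  1.27   0.     1.256  0.886]
t35.3 p [0.45 0.1  0.33] F [-0.29  0.06  0.41] T [-0.051  0.032 -0.008] gap 1.000 gf 0.0 j [-0.036  0.114  1.489  0.     1.538 -1.496]
```

View pics/k2.png

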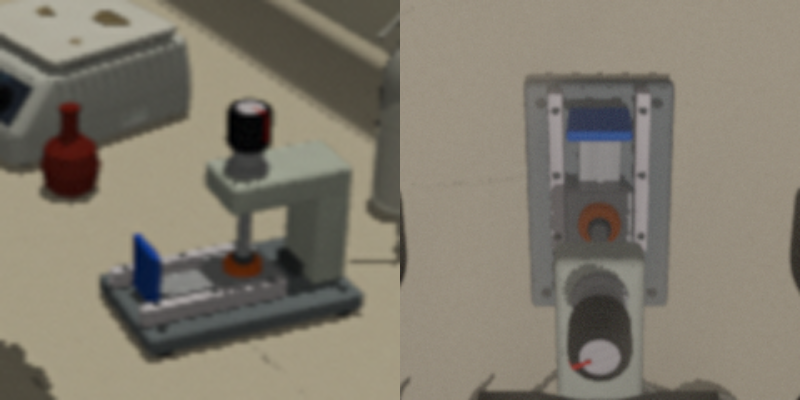

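The foot stands on the pellet, the tray is home, and the pointer has turned about 195° (knob settled back into the notch near 0.63). Everything else is in place.

```bash
python3 -c "
from bench import job
print(job.hand_in())"
```

```text
the job is handed in; nothing more can be done
None
```

The tray is fully home and the pellet is clamped; the knob was turned clockwise through an estimated 3 to 4 clutch clicks (inferred from the joint 6 effort, not seen directly), then let go, and the job is handed in.

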